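Open the step bin for scraps and let it close quietly

ROBOT

A 7-joint arm with a two-finger parallel gripper is mounted at the origin on the work surface. World frame = base frame: x ahead of the robot, y to its left, z up, the work surface at z = 0. Lengths are in mm, angles in rad, forces in N, time in s.
With the tool pointing down it reaches from about 400 to 850 mm from the base axis. Payload 4.5 kg.
Tool frame: the origin (TCP) lies at the very end of the fingers, on their centre line; the grasp point (between the pads) lies 19 mm behind it (bot.tcp_to_grasp is the distance from the TCP to the grasp point, in mm); z points along the fingers, x is the direction in which the jaws open and shut, and the axes are right-handed (so a half turn about z gives the same grasp; the last joint's range is limited). The gripper opens to 85 mm and grips with 20 to 120 N. Pads are 22 mm wide; open, the fingers measure 114 mm over their backs; the gripper's body (76 mm by 85 mm) begins 54 mm behind the grasp point. The pads swing forward as they close: fully open they stand 13 mm farther back than shut.
Start: joints at [1.263, 0.689, -0.195, 1.565, 0.157, 0.902, -0.215], TCP at [209.521, -588.862, 195.017] pointing down, gripper open.
Joint ranges: [-3.01, 3.01], [-0.46, 2.08], [-1.47, 1.51], [0.13, 2.56], [-1, 4.14], [0.04, 2.09], [-2.66, 2.66]. Speed limits (rad/s): [2.57, 2.57, 3.14, 3.14, 3.14, 3.14, 3.14].

INTERFACE

Orientations are given as a unit quaternion [w, x, y, z].
In Python, from workcell import telemetry, optics, job, bot gives the robot as it stands. The module is installed in compiled form; this text tells all that it offers.
- The arm moves only by the shell command python3 -m crank 'ROWS'. ROWS is JSON, a list of rows, each an object with "hand": the finger opening in m, from 0 to 0.0854; "dp": the shift along the tool's x, y, z in m, a list of three; "turn": the turn, a rotation vector about the tool's x, y, z in degrees, a list of three. A call has exactly 10 rows; each row is the pose to reach, as a shift and turn from the pose measured when the call began, along the tool's axes at that moment; what a row does not reach only later rows make up. A row lasts 1/12 s, in which the tool goes at most 41.7 mm and 7.16 degrees, less where a joint would pass 70% of its speed; a pose out of reach is approached as far as the arm can. A call with a gripper value outside its range is refused whole. The fingers move at their own pace and stop on an object; the grip force is fixed at half the most. Time passes only in rows, so rows that repeat a pose let the fingers close, or fill a call up. It gives the time, the measured TCP pose, the force and the opening at its end, in the units of the state.
- telemetry.sense(): the state, without advancing time (a new reading comes with each control period).
- optics.get_image(name): name is "side" or "top"; returns the picture (480x640x3 uint8, red, green, blue); there is no depth.
- optics.camera_info(name): a dict with "fx", "fy", "cx", "cy" (pixels), "pose" (4x4, takes a point from camera to world coordinates). Camera axes: x right, y up, looking along -z (the intrinsics and any distortion apply to the point x, -y, -z); pixel columns grow to the right and rows downward; lengths in mm; the calibration is good to about 2 mm. A picture is of the moment at which its call begins. camera_info takes no time and is no camera call.
- job.hand_in(): hands the job in, once; it reports no verdict.
The state is a dict: "time_s": time; "joint_pos": joint angles; "qvel": joint speeds; "effort": joint torques, N m; "tcp_pos": TCP position; "ee_rot": TCP orientation; "ft_force": force on the tool from outside, world axes, zero at the start; "ft_torque": the same for the moment, N m; "finger_gap": finger opening in mm.
Only numpy, scipy, OpenCV 4.12 (cv2) and the standard library are available. Lean on these libraries where they do the work, as an engineer would, in place of code of your own. Each camera call takes 0.05 s, during which the arm holds its last target.

TASK

Press the pedal of the small step bin on the craft table right down with a fingertip and keep the lid wide open for three seconds, so that scraps can be dropped in; then ease the pedal all the way back up, slowly, so that the lid closes without slamming, and leave it shut. Work the bin by its pedal only: do not touch the lid, do not lift, tip or shift the bin, and leave the glue stick, the bowl and the brush pot where they stand.

Things in the scene. Friction and masses are not known exactly. Their poses are not given: they have to be found in the camera images.
- bin: Loose round steel step bin (1.7 kg) standing on the table: brushed steel shell 160 mm across on a black plastic base, rim 195 mm and top of the domed lid 225 mm above the table. Origin: centre of its underside. Its own -x axis points to the pedal side (front), its +x axis to the lid's hinge (back), z up; at yaw 0 the pedal would face the robot, at yaw -1.57 it faces the robot's left (+y).
- pedal_pad (a point): Centre of the top of the pedal pad: a black ribbed plate 40 mm long (front to back), 62 wide, 10 thick, on a flat steel tongue from a slot at the foot of the bin. At rest it lies 144 mm in front of the bin's centre (64 mm clear of the shell), 44 mm above the table, its front edge sloping up by 0.15 rad. Pressed right down its rubber feet stand on the table and this point is 16 mm up.
- pedal (a joint): Pedal angle, rad: 0 at rest (pad up, lid shut), growing as the pad is pressed, about 0.28 with the pad on the table. Its pivot lies across the bin, 45 mm in front of the bin's centre and 24 mm above the table. The lid's weight pushes the pad up, with about 5 to 11 N near rest and 1 to 2 N when wide open, so it follows a rising finger by itself.
- lid (a joint): Lid angle, rad: 0 shut, about 1.3 wide open. It is linked to the pedal by a push rod and always turns 4.6 times the pedal's angle; the hinge is at the back of the rim. The lid has no damper: let go, it falls and slams, and it slams if the pad comes up at over about 50 mm/s; let up at 20 mm/s or slower it closes quietly.
- glue_stick: White glue stick, 31 mm in diameter, 102 mm tall, standing loose either in line beyond the pedal's front edge (over 110 mm from the middle of the pad) or beside the bin's shell. Origin: centre of its underside.
- paper_bowl: White bowl of red paper balls, 110 mm in diameter, 42 mm tall, loose, in the other of the glue stick's two places. Origin: centre of its underside.
- brush_pot: Terracotta pot 72 mm in diameter and 105 mm tall with paint brushes up to 225 mm above the table, loose, close behind the bin. Origin: centre of its underside.

How it is judged (in metres and radians):
On the way:
1. the lid is held wide open for the three seconds (2.5 s is enough) (value of joint lid above 1.1 rad), for 2.5 s.
At the end, for the whole second after the job is handed in: The lid is fully shut (under 0.03 rad) and the pedal up, the bin stands level within 25 mm of where it was, and the glue stick, the bowl and the brush pot are within 20 mm of where they stood (value of joint lid below 0.03 rad and value of joint pedal below 0.01 rad and distance of bin from where it was at the start of the episode below 0.025 m and angle between bin's own z axis and vertical below 0.03 rad and linear speed of bin below 0.02 m/s and distance of each of glue_stick, paper_bowl, brush_pot from where it was at the start of the episode below 0.02 m); the robot touches nothing.
It fails at once if the lid slams: in the last 0.2 rad before shut it closes faster than 2.5 rad/s (over 0.4 m/s at its front edge) (value of joint lid below 0.2 rad and velocity of joint lid below -2.5 rad/s).
It fails at once if the robot touches the lid (contact force between any of the fingers, the arm and lid_c0 above 0.5 N).
It fails at once if the bin is lifted, tipped or dragged (distance of bin from where it was at the start of the episode above 0.03 m or height (world z) of bin above 0.01 m or angle between bin's own z axis and vertical above 0.1 rad).
It fails at once if the glue stick, the bowl or the brush pot is lifted, tipped or shoved away (distance of any of glue_stick, paper_bowl, brush_pot from where it was at the start of the episode above 0.03 m or angle between any of glue_stick, paper_bowl, brush_pot's own z axis and vertical above 0.25 rad).
It also fails if it takes over 45 s, if anything falls off the work surface, if the arm or the gripper's body presses on something with over 40 N, if the wrist force passes 120 N, or if a joint passes its speed limit or range.

## Working session

There is one attempt and no reset: what is moved stays moved. The work goes in short steps, Python scripts to look and compute and a shell command to move; the robot and the scene stay as the last step left them, time stands still between calls to the robot, and variables do not carry over. Pictures are saved under pics/ and viewed, and the job is handed in when it is done.

```bash
mkdir -p pics; python3 - <<'E'
from workcell import telemetry, optics, job, bot
import cv2, numpy as np
s=telemetry.sense()
for k,v in s.items(): print(k,np.round(v,3))
for n in("side","top"):
    im=optics.get_image(n); cv2.imwrite(f"pics/{n}0.png",im[:,:,::-1])
    print(n,{k:np.round(v,3) if k!='dist' else v for k,v in optics.camera_info(n).items()})
E
```

```text
time_s 0.0
joint_pos [ 1.263  0.69  -0.194  1.566  0.157  0.903 -0.215]
qvel [ 0.001 -0.     0.    -0.001  0.003  0.002 -0.001]
effort [-0.0000e+00 -5.3961e+01 -1.2670e+00 -1.5854e+01  9.0000e-03  1.0000e-02
  0.0000e+00]
tcp_pos [ 209.139 -588.177  194.178]
ee_rot [-0.     0.817 -0.577 -0.001]
ft_force [ 0.394  0.515 -0.582]
ft_torque [-0.     0.076  0.017]
finger_gap 85.52
side {'fx': np.float64(523.601), 'fy': np.float64(523.601), 'cx': np.float64(322.23), 'cy': np.float64(239.08), 'pose': array([[-8.71000e-01,  3.28000e-01, -3.67000e-01,  2.60110e+02],
       [-4.92000e-01, -5.58000e-01,  6.69000e-01,  5.64817e+02],
       [ 1.50000e-02,  7.63000e-01,  6.47000e-01,  7.50088e+02],
       [ 0.00000e+00,  0.00000e+00,  0.00000e+00,  1.00000e+00]])}
top {'fx': np.float64(468.669), 'fy': np.float64(468.669), 'cx': np.float64(316.096), 'cy': np.float64(236.081), 'pose': array([[-2.40000e-02,  9.95000e-01, -9.50000e-02,  5.10918e+02],
       [-1.00000e+00, -2.40000e-02, -5.00000e-03, -5.06500e+01],
       [-7.00000e-03,  9.50000e-02,  9.95000e-01,  9.96990e+02],
       [ 0.00000e+00,  0.00000e+00,  0.00000e+00,  1.00000e+00]])}
```

View pics/side0.png

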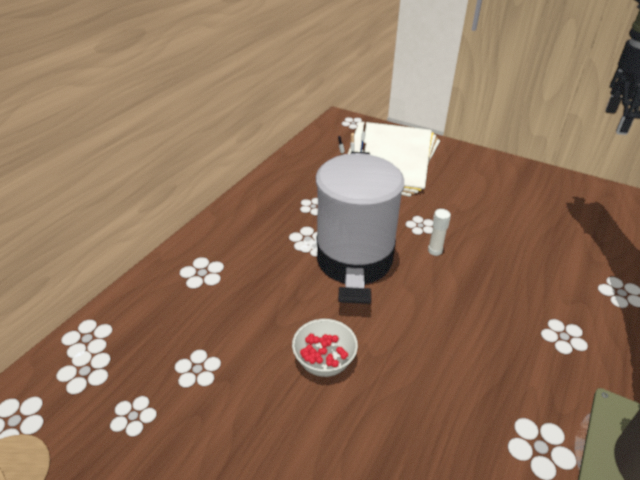

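View pics/top0.png

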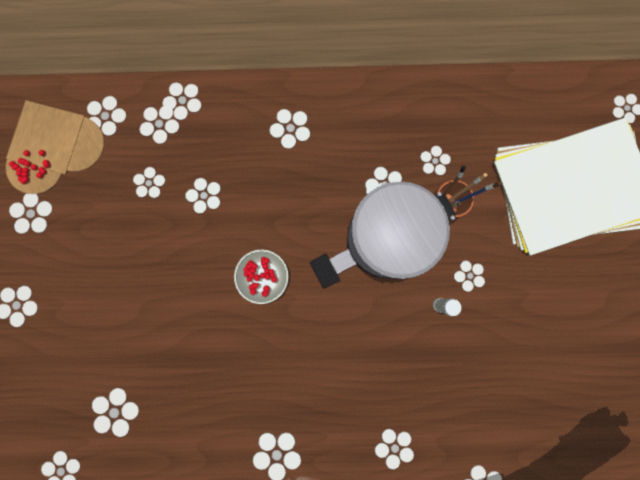

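The side view shows the bin at about (360,215), its black pad at (355,295), the bowl at (325,348) and the glue stick at (440,232). In the top view the pad is at (325,270), the lid at (400,230), the bowl at (261,277), the glue stick at (450,307), and the pot behind the bin at (455,197).

```bash
cat > h.py <<'E'
from workcell import telemetry, optics, job, bot
import cv2, numpy as np
def ray(n,u,v):
    c=optics.camera_info(n); P=np.array(c['pose'])
    d=P[:3,:3]@np.array([(u-c['cx'])/c['fx'],-(v-c['cy'])/c['fy'],-1]); return P[:3,3],d
def onz(n,u,v,z):
    o,d=ray(n,u,v); return o+d*(z-o[2])/d[2]
def proj(n,p):
    c=optics.camera_info(n); P=np.array(c['pose']); q=P[:3,:3].T@(np.array(p)-P[:3,3])
    return c['cx']-c['fx']*q[0]/q[2], c['cy']+c['fy']*q[1]/q[2]
def rows_info():
    s=telemetry.sense(); print(np.round(s['time_s'],2),np.round(s['tcp_pos'],1),np.round(s['ee_rot'],3),np.round(s['ft_force'],1),s['finger_gap'])
E
python3 - <<'E'
from h import *
print(bot.tcp_to_grasp,[a for a in dir(bot) if a[0]!='_'])
for n,box in(("top",(305,250,347,292)),("side",(335,284,375,308))):
    im=cv2.imread(f"pics/{n}0.png"); x0,y0,x1,y1=box
    m=np.zeros(im.shape[:2],np.uint8); m[y0:y1,x0:x1]=(im.max(2)[y0:y1,x0:x1]<48)*255
    cs,_=cv2.findContours(m,0,2); c=max(cs,key=cv2.contourArea); r=cv2.minAreaRect(c)
    print(n,cv2.contourArea(c),r)
    for q in cv2.boxPoints(r): print(np.round(q,1),np.round(onz(n,*q,44),1))
    print('centre',onz(n,*r[0],42))
# lid ellipse in top
im=cv2.imread("pics/top0.png")
print('lid circle')
hsv=cv2.cvtColor(im,cv2.COLOR_BGR2HSV)
m=((hsv[...,1]<40)&(hsv[...,2]>90)).astype(np.uint8)*255; m[:170]=0;m[290:]=0;m[:,:345]=0;m[:,455:]=0
m=cv2.morphologyEx(m,cv2.MORPH_OPEN,np.ones((25,25)))
c=max(cv2.findContours(m,0,2)[0],key=cv2.contourArea); (u,v),R=cv2.minEnclosingCircle(c);print(u,v,R,cv2.contourArea(c)/(3.14*R*R),onz("top",u,v,200))
# bowl
c=onz("top",261,277,40);print('bowl',c)
print('glue',onz("top",453,307,102), 'pot', onz("top",455,197,105))
E
python3 - <<'E'
import cv2
a=cv2.imread('pics/top0.png')[215:335,220:350];b=cv2.imread('pics/side0.png')[240:360,290:420]
import numpy as np
cv2.imwrite('pics/crop0.png',np.hstack([cv2.resize(a,(390,360),interpolation=2),cv2.resize(b,(390,360),interpolation=2)]))
E
```

```text
18.700000000000003 ['Unreachable', 'tcp_to_grasp']
top 466.0 ((324.3000183105469, 270.60003662109375), (29.068883895874023, 17.8885440826416), 63.43495178222656)
[309.8 261.6] [550.2 -31.9  44. ]
[325.8 253.6] [565.6 -64.8  44. ]
[338.8 279.6] [512.4 -89.7  44. ]
[322.8 287.6] [497. -57.  44.]
centre [531.26374658 -60.87780595  42.        ]
side 156.5 ((354.0237121582031, 292.97833251953125), (28.198156356811523, 9.12693977355957), 2.602562189102173)
[339.7 296.9] [551.4 -38.1  44. ]
[340.1 287.8] [561.8 -59.2  44. ]
[368.3 289.1] [514.5 -82.9  44. ]
[367.9 298.2] [505.  -61.4  44. ]
centre [533.89537413 -62.09605466  42.        ]
lid circle
398.1806335449219 226.02093505859375 53.13232421875 0.8276967364739648 [ 600.90535671 -187.36106482  200.        ]
bowl [521.36616864  68.26076863  40.        ]
glue [ 455.73084945 -301.28633439  102.        ] pot [ 665.10867433 -315.01006665  105.        ]
```

View pics/crop0.png

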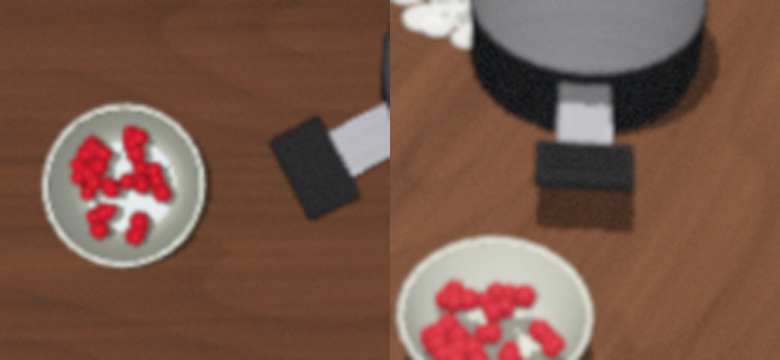

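```bash
cat >> h.py <<'E'
from scipy.spatial.transform import Rotation as Ro
def to_tool(w, yaw_to=None):
    s=telemetry.sense(); R=Ro.from_quat(s['ee_rot'],scalar_first=True).as_matrix()
    return np.round(R.T@(np.array(w)-s['tcp_pos'])/1000,4)
def ang(f):
    s=telemetry.sense(); R=Ro.from_quat(s['ee_rot'],scalar_first=True).as_matrix(); t=R.T@np.array([f[0],f[1],0])
    return np.degrees(np.arctan2(t[1],t[0]))
E
python3 - <<'E'
from h import *
for p in [(400,-120,320),(530,-57,320),(530,-57,70)]: print(to_tool(p))
print(ang((.453,-.891)))
E
```

```text
[-0.3774 -0.3367 -0.1252]
[-0.3931 -0.4803 -0.1252]
[-0.3927 -0.4803  0.1248]
-7.359210339442845
```

```bash
python3 -m crank '[{"hand":0,"dp":[0,0,-0.04],"turn":[0,0,0]},{"hand":0,"dp":[0,0,-0.08],"turn":[0,0,0]},{"hand":0,"dp":[0,0,-0.12],"turn":[0,0,0]},{"hand":0,"dp":[-0.02,-0.02,-0.125],"turn":[0,0,0]},{"hand":0,"dp":[-0.05,-0.045,-0.125],"turn":[0,0,0]},{"hand":0,"dp":[-0.08,-0.07,-0.125],"turn":[0,0,0]},{"hand":0,"dp":[-0.11,-0.095,-0.125],"turn":[0,0,-2]},{"hand":0,"dp":[-0.14,-0.12,-0.125],"turn":[0,0,-4]},{"hand":0,"dp":[-0.17,-0.145,-0.125],"turn":[0,0,-6]},{"hand":0,"dp":[-0.19,-0.17,-0.125],"turn":[0,0,-7.4]}]'
python3 - <<'E'
from h import *
rows_info()
for p in [(400,-120,320),(530,-57,320),(530,-57,70)]: print(to_tool(p))
print(ang((.453,-.891)))
im=optics.get_image("side"); cv2.imwrite("pics/side1.png",im[:,:,::-1])
E
```

```text
time_s: 0.93
tcp_pos: [305.1, -349.0, 319.4]
ee_rot: [-0.001, 0.853, -0.521, -0.002]
ft_force: [0.5, -1.1, -0.2]
finger_gap: -0.3
0.93 [ 305.1 -349.   319.4] [-0.001  0.853 -0.521 -0.002] [ 0.5 -1.1 -0.2] -0.25721480736927427
[-1.606e-01 -1.889e-01 -1.000e-04]
[-1.573e-01 -3.333e-01 -3.000e-04]
[-0.1564 -0.3335  0.2497]
0.18644614539624238
```

View pics/side1.png

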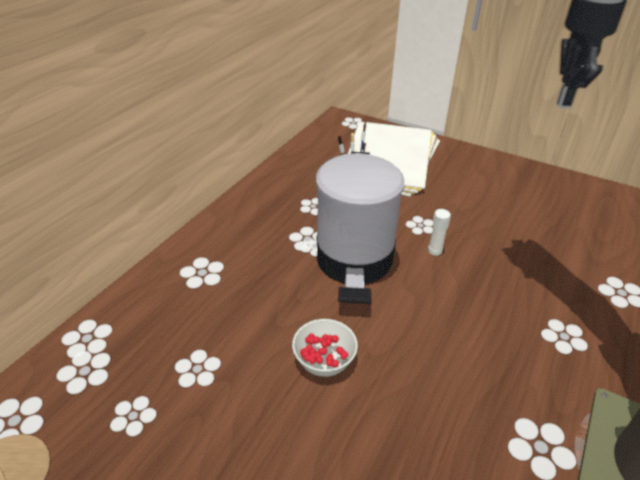

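The shut gripper is at (570,95), well clear of everything and turned so its jaws line up with the bin's axis.

```bash
python3 -m crank '[{"hand":0,"dp":[-0.025,-0.03,0],"turn":[0,0,0]},{"hand":0,"dp":[-0.05,-0.06,0],"turn":[0,0,0]},{"hand":0,"dp":[-0.075,-0.09,0],"turn":[0,0,0]},{"hand":0,"dp":[-0.1,-0.12,0],"turn":[0,0,0]},{"hand":0,"dp":[-0.125,-0.15,0],"turn":[0,0,0]},{"hand":0,"dp":[-0.15,-0.185,0],"turn":[0,0,0]},{"hand":0,"dp":[-0.158,-0.22,0],"turn":[0,0,0]},{"hand":0,"dp":[-0.158,-0.255,0],"turn":[0,0,0]},{"hand":0,"dp":[-0.158,-0.29,0],"turn":[0,0,0]},{"hand":0,"dp":[-0.157,-0.32,0],"turn":[0,0,0]}]'
python3 - <<'E'
from h import *
rows_info()
for p in [(530,-57,320),(530,-57,70)]: print(to_tool(p))
print(ang((.453,-.891)))
E
```

```text
time_s: 1.82
tcp_pos: [522.0, -53.7, 321.7]
ee_rot: [-0.003, 0.856, -0.516, -0.001]
ft_force: [0.3, -0.4, -0.3]
finger_gap: -0.2
1.82 [522.  -53.7 321.7] [-0.003  0.856 -0.516 -0.001] [ 0.3 -0.4 -0.3] -0.24461571601357532
[ 0.0067 -0.0055  0.0017]
[ 0.008  -0.0044  0.2517]
0.8708908462150315
```

```bash
python3 -m crank '[{"hand":0,"dp":[0.003,-0.002,0.02],"turn":[0,0,0]},{"hand":0,"dp":[0.007,-0.005,0.05],"turn":[0,0,0]},{"hand":0,"dp":[0.008,-0.005,0.08],"turn":[0,0,0]},{"hand":0,"dp":[0.008,-0.005,0.11],"turn":[0,0,0]},{"hand":0,"dp":[0.008,-0.005,0.14],"turn":[0,0,0]},{"hand":0,"dp":[0.008,-0.005,0.17],"turn":[0,0,0]},{"hand":0,"dp":[0.008,-0.0045,0.195],"turn":[0,0,0]},{"hand":0,"dp":[0.008,-0.0045,0.215],"turn":[0,0,0]},{"hand":0,"dp":[0.008,-0.0045,0.23],"turn":[0,0,0]},{"hand":0,"dp":[0.008,-0.0045,0.235],"turn":[0,0,0]}]'
python3 - <<'E'
from h import *
rows_info()
print(to_tool((530,-57,60)))
ims=[]
for n in("side","top"):
    im=optics.get_image(n)[:,:,::-1]; cv2.imwrite(f"pics/{n}2.png",im); ims.append(im)
a=ims[1][165:345,220:415];b=ims[0][170:350,270:465]
cv2.imwrite('pics/crop2.png',np.hstack([cv2.resize(a,(390,360)),cv2.resize(b,(390,360))]))
print(proj("top",(530,-57,86)),proj("side",(530,-57,86)))
E
```

```text
time_s: 2.65
tcp_pos: [528.3, -57.2, 84.2]
ee_rot: [-0.002, 0.856, -0.516, -0.003]
ft_force: [-0.0, 0.3, 0.3]
finger_gap: 0.5
2.65 [528.3 -57.2  84.2] [-0.002  0.856 -0.516 -0.003] [-0.   0.3  0.3] 0.505229489477603
[ 0.0008 -0.0016  0.0241]
(np.float64(322.5475573644893), np.float64(270.810479644017)) (np.float64(355.99984734250586), np.float64(278.55770197335914))
```

View pics/crop2.png

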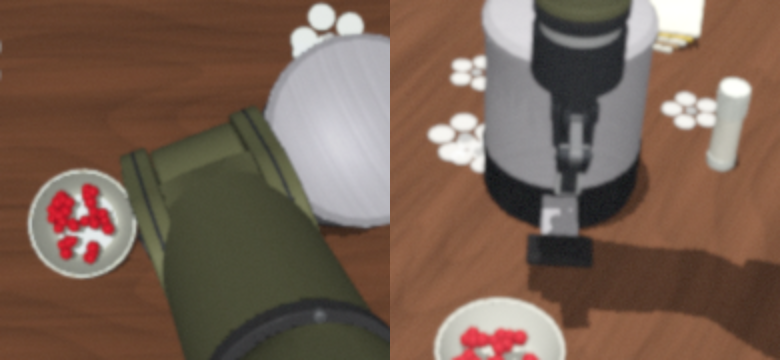

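View pics/side2.png

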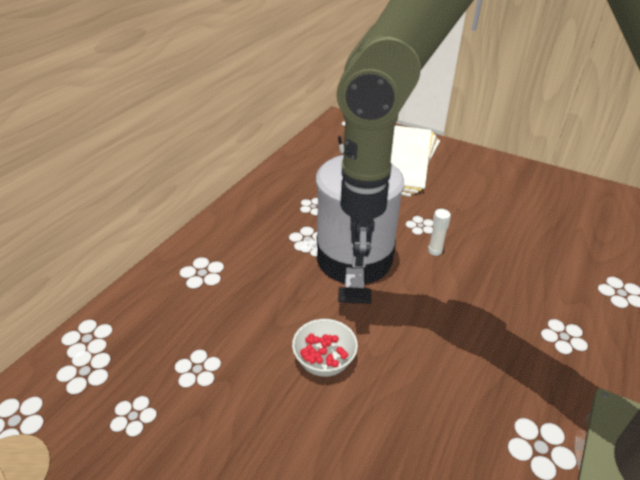

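```bash
python3 - <<'E'
from h import *
for uv in [(340,220),(378,275),(283,243)]:
    for z in (200,300,400): 
        p=onz("top",*uv,z); r=p[:2]-np.array([597,-189]); f=np.array([.453,-.891]); print(uv,z,np.round(p),'along f from bin',np.round(r@f),'lat',np.round(r@[.891,.453]))
E
```

```text
(340, 220) 200 [614. -88. 200.] along f from bin -82.0 lat 61.0
(340, 220) 300 [601. -84. 300.] along f from bin -92.0 lat 51.0
(340, 220) 400 [588. -79. 400.] along f from bin -102.0 lat 42.0
(378, 275) 200 [ 518. -150.  200.] along f from bin -70.0 lat -52.0
(378, 275) 300 [ 517. -137.  300.] along f from bin -82.0 lat -48.0
(378, 275) 400 [ 516. -125.  400.] along f from bin -94.0 lat -43.0
(283, 243) 200 [577.  10. 200.] along f from bin -187.0 lat 72.0
(283, 243) 300 [568.   2. 300.] along f from bin -184.0 lat 61.0
(283, 243) 400 [560.  -5. 400.] along f from bin -181.0 lat 50.0
```

The wrist stays about 20 mm in front of the rim and well above it, so the lid can swing up and back clear of it. The fingertip is over the pad, so I'll start pressing.

```bash
python3 -m crank '[{"hand":0,"dp":[0.001,-0.001,0.01],"turn":[0,0,0]},{"hand":0,"dp":[0.002,-0.002,0.02],"turn":[0,0,0]},{"hand":0,"dp":[0.002,-0.002,0.028],"turn":[0,0,0]},{"hand":0,"dp":[0.002,-0.002,0.032],"turn":[0,0,0]},{"hand":0,"dp":[0.002,-0.002,0.034],"turn":[0,0,0]},{"hand":0,"dp":[0.002,-0.002,0.036],"turn":[0,0,0]},{"hand":0,"dp":[0.002,-0.002,0.038],"turn":[0,0,0]},{"hand":0,"dp":[0.002,-0.002,0.04],"turn":[0,0,0]},{"hand":0,"dp":[0.002,-0.002,0.042],"turn":[0,0,0]},{"hand":0,"dp":[0.002,-0.002,0.044],"turn":[0,0,0]}]'
```

```text
time_s: 3.58
tcp_pos: [532.2, -57.7, 41.8]
ee_rot: [-0.003, 0.856, -0.516, -0.002]
ft_force: [0.9, -0.5, -0.0]
finger_gap: -0.1
```

```bash
python3 - <<'E'
from h import *
rows_info()
im=optics.get_image("side")[:,:,::-1]; cv2.imwrite('pics/crop3.png',cv2.resize(im[140:320,260:460],(800,720))[::1][:600])
rows_info()
E
```

```text
3.58 [532.2 -57.7  41.8] [-0.003  0.856 -0.516 -0.002] [ 0.9 -0.5 -0. ] -0.10620068927677151
3.63 [531.9 -57.6  41.4] [-0.003  0.856 -0.516 -0.002] [-0.   0.2  0.5] -0.1456291883370844
```

View pics/crop3.png

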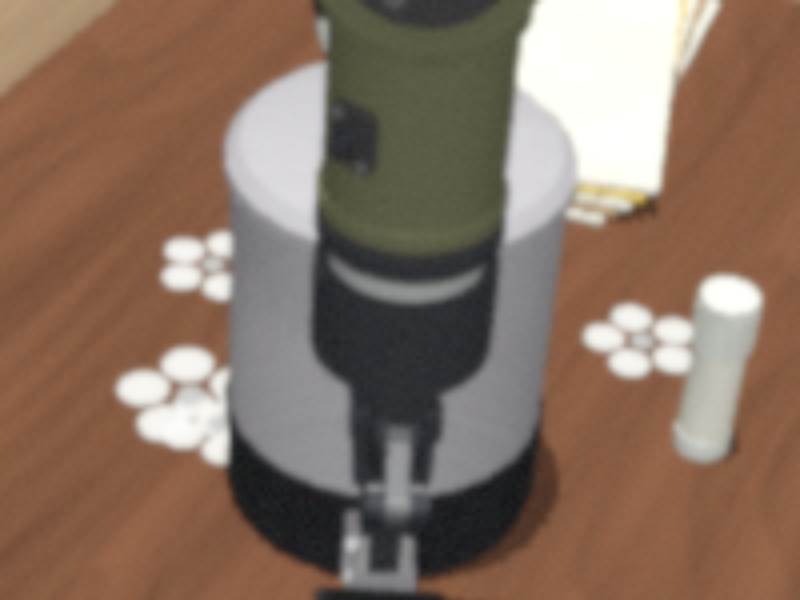

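```bash
python3 - <<'E'
from h import *
im=optics.get_image("side")[:,:,::-1]; cv2.imwrite('pics/crop4.png',cv2.resize(im[210:330,280:440],(800,600),interpolation=2))
print(proj("side",(532,-57.6,41.4)))
E
```

```text
(np.float64(353.8256055148283), np.float64(295.08887064650867))
```

View pics/crop4.png

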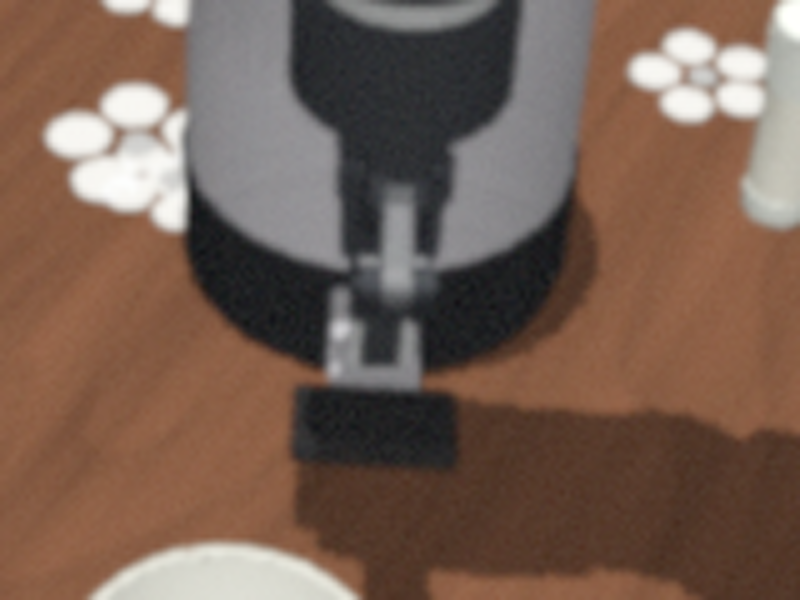

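```bash
python3 - <<'E'
from h import *
a=cv2.imread('pics/side1.png');b=cv2.imread('pics/side2.png')
p1=proj("side",(305.1,-349,319.4));p2=proj("side",(528.3,-57.2,84.2));print(p1,p2)
A=cv2.resize(a[50:130,520:640],(0,0),fx=3.3,fy=3.3,interpolation=2);B=cv2.resize(b[230:310,296:416],(0,0),fx=3.3,fy=3.3,interpolation=2)
for I,p,o in((A,p1,(520,50)),(B,p2,(296,230))): cv2.circle(I,(int((p[0]-o[0])*3.3),int((p[1]-o[1])*3.3)),4,(0,0,255),1)
cv2.imwrite('pics/crop5.png',np.hstack([A,B]))
E
```

```text
(np.float64(555.5365807080332), np.float64(125.9334013125124)) (np.float64(356.83539389052737), np.float64(279.5372760474727))
```

View pics/crop5.png

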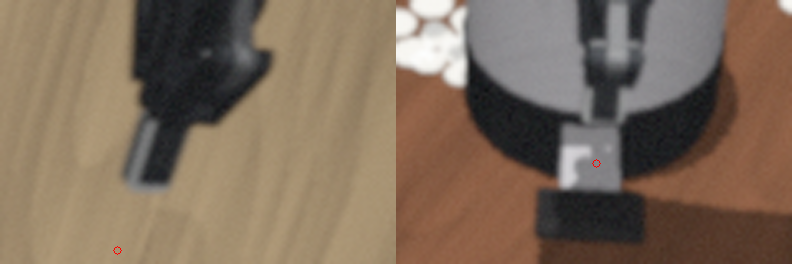

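```bash
python3 - <<'E'
from h import *
from scipy.optimize import least_squares
obs=[((305.1,-349,319.4),(564.5,106)),((528.3,-57.2,84.2),(358,266)),((532,-57.6,41.4),(356.5,283))]
f=lambda o:np.concatenate([np.subtract(proj("side",np.array(p)+o),q) for p,q in obs])
r=least_squares(f,[0,0,0]);print(r.x,r.fun)
for p,q in obs:
    g=least_squares(lambda z:np.subtract(proj("side",np.array(p)+[0,0,z[0]]),q),[0]);print(g.x,g.fun)
for z in(41+73,41+73+29): print(proj("side",(532,-57.6,z)))
E
```

```text
[-4.19915637  6.3574089  40.42523882] [ 0.23756993  0.28524342  0.69561562  0.09643379 -0.97401613 -0.40699086]
[38.46011803] [-2.03774748 -0.68449167]
[33.5123137] [-0.06846935 -0.00554182]
[32.10139923] [-1.72320883 -0.13409905]
(np.float64(356.037547743238), np.float64(266.66486876403474))
(np.float64(356.9850021963158), np.float64(254.48984592123583))
```

The images put the real fingertip at row 283, about 30 mm above where the reported TCP projects. The force is also zero. So the tip is still above the pad, and I'll carry on down gently, guided by force.

```bash
python3 -m crank '[{"hand":0,"dp":[0,0,0.002],"turn":[0,0,0]},{"hand":0,"dp":[0,0,0.004],"turn":[0,0,0]},{"hand":0,"dp":[0,0,0.006],"turn":[0,0,0]},{"hand":0,"dp":[0,0,0.008],"turn":[0,0,0]},{"hand":0,"dp":[0,0,0.01],"turn":[0,0,0]},{"hand":0,"dp":[0,0,0.012],"turn":[0,0,0]},{"hand":0,"dp":[0,0,0.014],"turn":[0,0,0]},{"hand":0,"dp":[0,0,0.015],"turn":[0,0,0]},{"hand":0,"dp":[0,0,0.015],"turn":[0,0,0]},{"hand":0,"dp":[0,0,0.015],"turn":[0,0,0]}]'
python3 - <<'E'
from h import *
im=optics.get_image("side")[:,:,::-1]; cv2.imwrite('pics/crop6.png',cv2.resize(im[140:320,240:480],(800,600),interpolation=2))
rows_info()
E
```

```text
time_s: 4.52
tcp_pos: [531.8, -57.5, 26.5]
ee_rot: [-0.003, 0.856, -0.516, -0.002]
ft_force: [0.2, -0.3, -0.6]
finger_gap: 0.1
4.57 [531.9 -57.6  26.6] [-0.003  0.856 -0.516 -0.002] [-0.3  0.5  0.5] 0.09229207595496608
```

View pics/crop6.png

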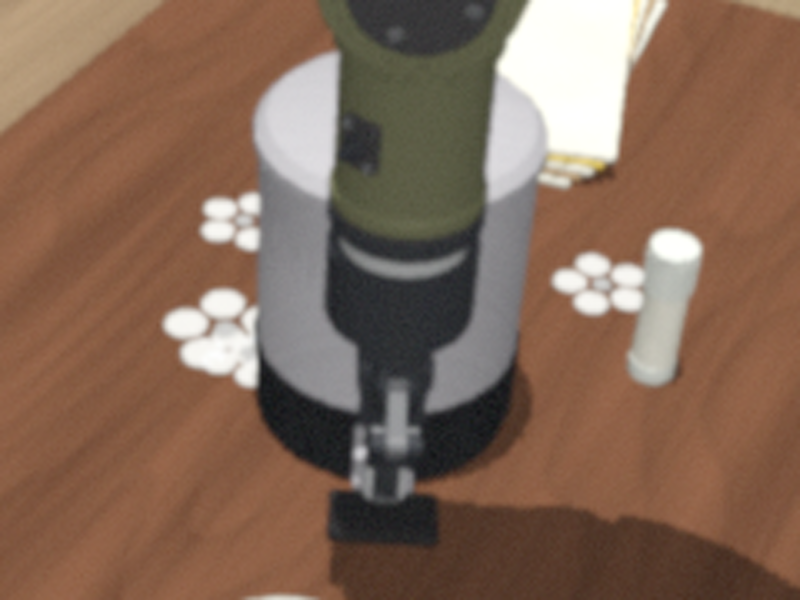

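Still no contact: the fingertip is at about (355,289), just above the pad, and the lid is still shut. I'll go on down.

```bash
python3 -m crank '[{"hand":0,"dp":[0,0,0.0015],"turn":[0,0,0]},{"hand":0,"dp":[0,0,0.003],"turn":[0,0,0]},{"hand":0,"dp":[0,0,0.0045],"turn":[0,0,0]},{"hand":0,"dp":[0,0,0.006],"turn":[0,0,0]},{"hand":0,"dp":[0,0,0.0075],"turn":[0,0,0]},{"hand":0,"dp":[0,0,0.009],"turn":[0,0,0]},{"hand":0,"dp":[0,0,0.0105],"turn":[0,0,0]},{"hand":0,"dp":[0,0,0.012],"turn":[0,0,0]},{"hand":0,"dp":[0,0,0.0135],"turn":[0,0,0]},{"hand":0,"dp":[0,0,0.015],"turn":[0,0,0]}]'
python3 - <<'E'
from h import *
im=optics.get_image("side")[:,:,::-1]; cv2.imwrite('pics/crop7.png',cv2.resize(im[140:320,240:480],(800,600),interpolation=2))
rows_info()
E
```

```text
time_s: 5.4
tcp_pos: [531.9, -57.4, 11.4]
ee_rot: [-0.003, 0.856, -0.516, -0.002]
ft_force: [-0.0, -0.5, 0.8]
finger_gap: 0.2
5.45 [531.7 -57.4  11.2] [-0.003  0.856 -0.516 -0.002] [ 1.  -1.1 -0.1] -0.12793438503035295
```

View pics/crop7.png

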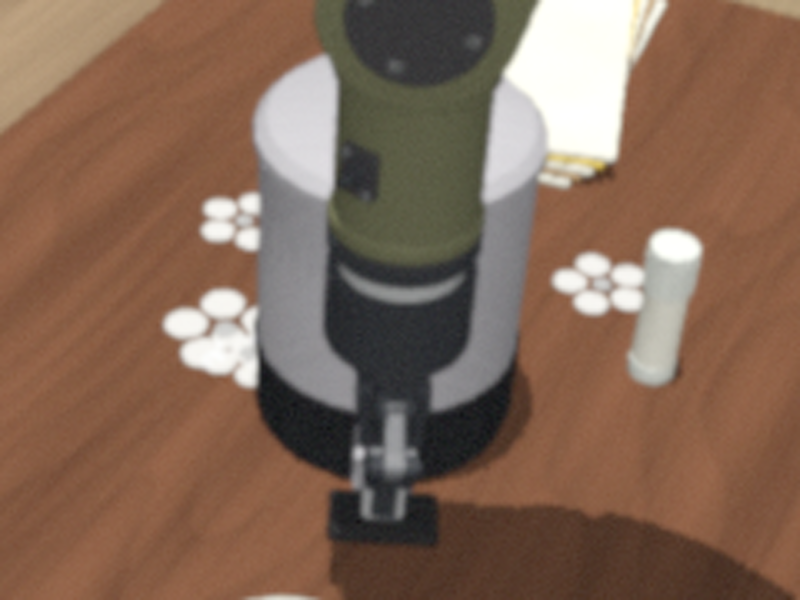

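The tip is now at (355,296), on the middle of the pad, and about to touch.

```bash
python3 -m crank '[{"hand":0,"dp":[0,0,0.0015],"turn":[0,0,0]},{"hand":0,"dp":[0,0,0.003],"turn":[0,0,0]},{"hand":0,"dp":[0,0,0.0045],"turn":[0,0,0]},{"hand":0,"dp":[0,0,0.006],"turn":[0,0,0]},{"hand":0,"dp":[0,0,0.0075],"turn":[0,0,0]},{"hand":0,"dp":[0,0,0.009],"turn":[0,0,0]},{"hand":0,"dp":[0,0,0.0105],"turn":[0,0,0]},{"hand":0,"dp":[0,0,0.012],"turn":[0,0,0]},{"hand":0,"dp":[0,0,0.0135],"turn":[0,0,0]},{"hand":0,"dp":[0,0,0.015],"turn":[0,0,0]}]'
python3 - <<'E'
from h import *
im=optics.get_image("side")[:,:,::-1]; cv2.imwrite('pics/crop8.png',cv2.resize(im[140:320,240:480],(800,600),interpolation=2))
rows_info()
E
```

```text
time_s: 6.28
tcp_pos: [531.1, -55.9, -3.4]
ee_rot: [-0.003, 0.857, -0.516, -0.003]
ft_force: [-2.3, 3.4, 6.0]
finger_gap: -0.1
6.33 [531.1 -55.9  -3.7] [-0.003  0.857 -0.516 -0.003] [-1.   2.4  6.8] 0.2922127211392492
```

View pics/crop8.png

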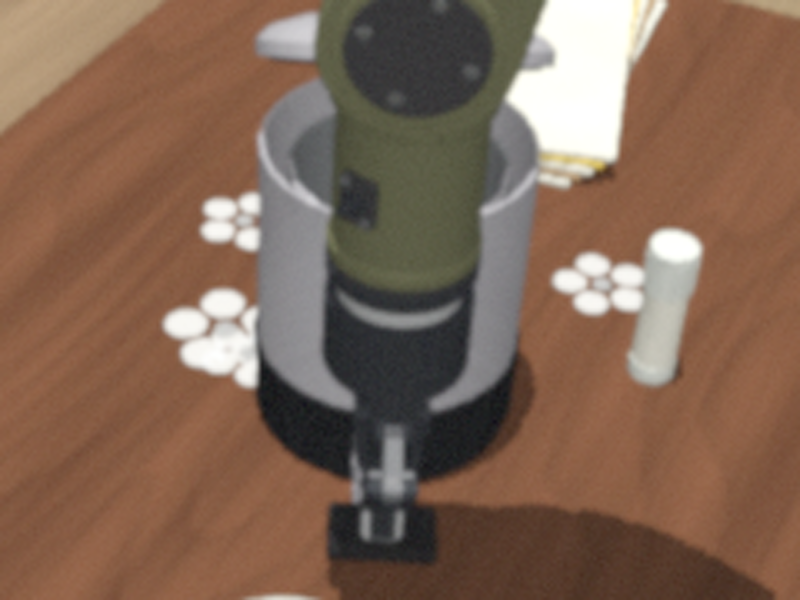

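The press is working: the lid is half open and the force is 6 to 7 N.

```bash
python3 -m crank '[{"hand":0,"dp":[0,0,0.002],"turn":[0,0,0]},{"hand":0,"dp":[0,0,0.0035],"turn":[0,0,0]},{"hand":0,"dp":[0,0,0.005],"turn":[0,0,0]},{"hand":0,"dp":[0,0,0.0065],"turn":[0,0,0]},{"hand":0,"dp":[0,0,0.008],"turn":[0,0,0]},{"hand":0,"dp":[0,0,0.0095],"turn":[0,0,0]},{"hand":0,"dp":[0,0,0.011],"turn":[0,0,0]},{"hand":0,"dp":[0,0,0.012],"turn":[0,0,0]},{"hand":0,"dp":[0,0,0.013],"turn":[0,0,0]},{"hand":0,"dp":[0,0,0.013],"turn":[0,0,0]}]'
```

```text
time_s: 7.17
tcp_pos: [531.0, -55.6, -16.9]
ee_rot: [-0.003, 0.857, -0.516, -0.003]
ft_force: [-1.6, 0.9, 2.9]
finger_gap: -0.2
```

```bash
python3 -m crank '[{"hand":0,"dp":[0,0,0.001],"turn":[0,0,0]},{"hand":0,"dp":[0,0,0.002],"turn":[0,0,0]},{"hand":0,"dp":[0,0,0.003],"turn":[0,0,0]},{"hand":0,"dp":[0,0,0.004],"turn":[0,0,0]},{"hand":0,"dp":[0,0,0.004],"turn":[0,0,0]},{"hand":0,"dp":[0,0,0.004],"turn":[0,0,0]},{"hand":0,"dp":[0,0,0.004],"turn":[0,0,0]},{"hand":0,"dp":[0,0,0.004],"turn":[0,0,0]},{"hand":0,"dp":[0,0,0.004],"turn":[0,0,0]},{"hand":0,"dp":[0,0,0.004],"turn":[0,0,0]}]'
python3 - <<'E'
from h import *
im=optics.get_image("side")[:,:,::-1]; cv2.imwrite('pics/side9.png',im)
rows_info()
E
```

```text
time_s: 8.0
tcp_pos: [531.1, -55.8, -20.6]
ee_rot: [-0.003, 0.857, -0.516, -0.003]
ft_force: [-0.9, 0.7, 6.5]
finger_gap: -0.2
8.05 [531.1 -55.8 -20.6] [-0.003  0.857 -0.516 -0.003] [-1.5 -0.5  6.3] 0.1375159306536081
```

View pics/side9.png

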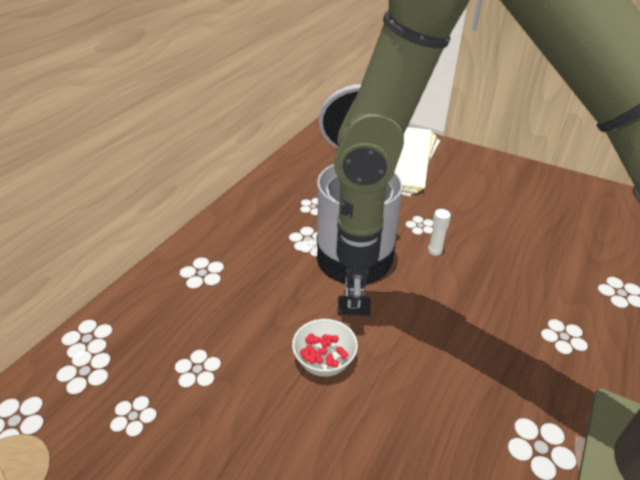

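The lid is wide open behind the wrist at (360,115). The force has gone back up to 6.5 N, so the pad is on the table. Now I'll hold it there for over 3 s.

```bash
python3 -m crank '[{"hand":0,"dp":[0,0,0.001],"turn":[0,0,0]},{"hand":0,"dp":[0,0,0.001],"turn":[0,0,0]},{"hand":0,"dp":[0,0,0.001],"turn":[0,0,0]},{"hand":0,"dp":[0,0,0.001],"turn":[0,0,0]},{"hand":0,"dp":[0,0,0.001],"turn":[0,0,0]},{"hand":0,"dp":[0,0,0.001],"turn":[0,0,0]},{"hand":0,"dp":[0,0,0.001],"turn":[0,0,0]},{"hand":0,"dp":[0,0,0.001],"turn":[0,0,0]},{"hand":0,"dp":[0,0,0.001],"turn":[0,0,0]},{"hand":0,"dp":[0,0,0.001],"turn":[0,0,0]}]'; python3 -m crank '[{"hand":0,"dp":[0,0,0.001],"turn":[0,0,0]},{"hand":0,"dp":[0,0,0.001],"turn":[0,0,0]},{"hand":0,"dp":[0,0,0.001],"turn":[0,0,0]},{"hand":0,"dp":[0,0,0.001],"turn":[0,0,0]},{"hand":0,"dp":[0,0,0.001],"turn":[0,0,0]},{"hand":0,"dp":[0,0,0.001],"turn":[0,0,0]},{"hand":0,"dp":[0,0,0.001],"turn":[0,0,0]},{"hand":0,"dp":[0,0,0.001],"turn":[0,0,0]},{"hand":0,"dp":[0,0,0.001],"turn":[0,0,0]},{"hand":0,"dp":[0,0,0.001],"turn":[0,0,0]}]'
```

```text
time_s: 8.88
tcp_pos: [531.1, -55.9, -20.9]
ee_rot: [-0.003, 0.857, -0.516, -0.003]
ft_force: [-2.2, 0.7, 11.0]
finger_gap: 0.3
time_s: 9.72
tcp_pos: [531.2, -55.9, -20.9]
ee_rot: [-0.003, 0.857, -0.516, -0.002]
ft_force: [-2.4, 1.7, 13.1]
finger_gap: -0.2
```

```bash
python3 -m crank '[{"hand":0,"dp":[0,0,0.001],"turn":[0,0,0]},{"hand":0,"dp":[0,0,0.001],"turn":[0,0,0]},{"hand":0,"dp":[0,0,0.001],"turn":[0,0,0]},{"hand":0,"dp":[0,0,0.001],"turn":[0,0,0]},{"hand":0,"dp":[0,0,0.001],"turn":[0,0,0]},{"hand":0,"dp":[0,0,0.001],"turn":[0,0,0]},{"hand":0,"dp":[0,0,0.001],"turn":[0,0,0]},{"hand":0,"dp":[0,0,0.001],"turn":[0,0,0]},{"hand":0,"dp":[0,0,0.001],"turn":[0,0,0]},{"hand":0,"dp":[0,0,0.001],"turn":[0,0,0]}]'; python3 -m crank '[{"hand":0,"dp":[0,0,0.001],"turn":[0,0,0]},{"hand":0,"dp":[0,0,0.001],"turn":[0,0,0]},{"hand":0,"dp":[0,0,0.001],"turn":[0,0,0]},{"hand":0,"dp":[0,0,0.001],"turn":[0,0,0]},{"hand":0,"dp":[0,0,0.001],"turn":[0,0,0]},{"hand":0,"dp":[0,0,0.001],"turn":[0,0,0]},{"hand":0,"dp":[0,0,0.001],"turn":[0,0,0]},{"hand":0,"dp":[0,0,0.001],"turn":[0,0,0]},{"hand":0,"dp":[0,0,0.001],"turn":[0,0,0]},{"hand":0,"dp":[0,0,0.001],"turn":[0,0,0]}]'
```

```text
time_s: 10.55
tcp_pos: [531.2, -55.9, -21.0]
ee_rot: [-0.003, 0.857, -0.516, -0.002]
ft_force: [-3.0, 1.2, 13.4]
finger_gap: 0.1
time_s: 11.38
tcp_pos: [531.2, -55.9, -21.0]
ee_rot: [-0.003, 0.857, -0.516, -0.002]
ft_force: [-2.4, 0.9, 13.1]
finger_gap: 0.1
```

```bash
python3 -m crank '[{"hand":0,"dp":[0,0,0],"turn":[0,0,0]},{"hand":0,"dp":[0,0,-0.001],"turn":[0,0,0]},{"hand":0,"dp":[0,0,-0.002],"turn":[0,0,0]},{"hand":0,"dp":[0,0,-0.003],"turn":[0,0,0]},{"hand":0,"dp":[0,0,-0.004],"turn":[0,0,0]},{"hand":0,"dp":[0,0,-0.005],"turn":[0,0,0]},{"hand":0,"dp":[0,0,-0.006],"turn":[0,0,0]},{"hand":0,"dp":[0,0,-0.007],"turn":[0,0,0]},{"hand":0,"dp":[0,0,-0.008],"turn":[0,0,0]},{"hand":0,"dp":[0,0,-0.009],"turn":[0,0,0]}]'; python3 -m crank '[{"hand":0,"dp":[0,0,-0.001],"turn":[0,0,0]},{"hand":0,"dp":[0,0,-0.002],"turn":[0,0,0]},{"hand":0,"dp":[0,0,-0.003],"turn":[0,0,0]},{"hand":0,"dp":[0,0,-0.004],"turn":[0,0,0]},{"hand":0,"dp":[0,0,-0.005],"turn":[0,0,0]},{"hand":0,"dp":[0,0,-0.006],"turn":[0,0,0]},{"hand":0,"dp":[0,0,-0.007],"turn":[0,0,0]},{"hand":0,"dp":[0,0,-0.008],"turn":[0,0,0]},{"hand":0,"dp":[0,0,-0.009],"turn":[0,0,0]},{"hand":0,"dp":[0,0,-0.01],"turn":[0,0,0]}]'
```

```text
time_s: 12.22
tcp_pos: [531.1, -55.7, -11.8]
ee_rot: [-0.003, 0.857, -0.516, -0.002]
ft_force: [-1.0, 2.7, 2.6]
finger_gap: 0.1
time_s: 13.05
tcp_pos: [531.3, -56.1, -1.6]
ee_rot: [-0.003, 0.857, -0.516, -0.002]
ft_force: [-1.2, 1.6, 5.5]
finger_gap: -0.1
```

```bash
python3 -m crank '[{"hand":0,"dp":[0,0,-0.0008],"turn":[0,0,0]},{"hand":0,"dp":[0,0,-0.0016],"turn":[0,0,0]},{"hand":0,"dp":[0,0,-0.0024],"turn":[0,0,0]},{"hand":0,"dp":[0,0,-0.0032],"turn":[0,0,0]},{"hand":0,"dp":[0,0,-0.004],"turn":[0,0,0]},{"hand":0,"dp":[0,0,-0.0048],"turn":[0,0,0]},{"hand":0,"dp":[0,0,-0.0056],"turn":[0,0,0]},{"hand":0,"dp":[0,0,-0.0064],"turn":[0,0,0]},{"hand":0,"dp":[0,0,-0.0072],"turn":[0,0,0]},{"hand":0,"dp":[0,0,-0.008],"turn":[0,0,0]}]'; python3 -m crank '[{"hand":0,"dp":[0,0,-0.0008],"turn":[0,0,0]},{"hand":0,"dp":[0,0,-0.0016],"turn":[0,0,0]},{"hand":0,"dp":[0,0,-0.0024],"turn":[0,0,0]},{"hand":0,"dp":[0,0,-0.0032],"turn":[0,0,0]},{"hand":0,"dp":[0,0,-0.004],"turn":[0,0,0]},{"hand":0,"dp":[0,0,-0.0048],"turn":[0,0,0]},{"hand":0,"dp":[0,0,-0.0056],"turn":[0,0,0]},{"hand":0,"dp":[0,0,-0.0064],"turn":[0,0,0]},{"hand":0,"dp":[0,0,-0.0072],"turn":[0,0,0]},{"hand":0,"dp":[0,0,-0.008],"turn":[0,0,0]}]'
```

```text
time_s: 13.88
tcp_pos: [531.8, -57.2, 6.8]
ee_rot: [-0.003, 0.856, -0.516, -0.001]
ft_force: [-0.9, 0.4, 6.2]
finger_gap: 0.1
time_s: 14.72
tcp_pos: [531.8, -57.2, 14.8]
ee_rot: [-0.003, 0.856, -0.516, -0.001]
ft_force: [0.2, -1.1, -0.6]
finger_gap: 0.4
```

Contact is off. Now I'll go straight up, clear of the bin, and check.

```bash
python3 -m crank '[{"hand":0,"dp":[0,0,-0.002],"turn":[0,0,0]},{"hand":0,"dp":[0,0,-0.006],"turn":[0,0,0]},{"hand":0,"dp":[0,0,-0.012],"turn":[0,0,0]},{"hand":0,"dp":[0,0,-0.022],"turn":[0,0,0]},{"hand":0,"dp":[0,0,-0.04],"turn":[0,0,0]},{"hand":0,"dp":[0,0,-0.06],"turn":[0,0,0]},{"hand":0,"dp":[0,0,-0.085],"turn":[0,0,0]},{"hand":0,"dp":[0,0,-0.11],"turn":[0,0,0]},{"hand":0,"dp":[0,0,-0.135],"turn":[0,0,0]},{"hand":0,"dp":[0,0,-0.15],"turn":[0,0,0]}]'; python3 -m crank '[{"hand":0,"dp":[0,0,-0.03],"turn":[0,0,0]},{"hand":0,"dp":[0,0,-0.06],"turn":[0,0,0]},{"hand":0,"dp":[0,0,-0.09],"turn":[0,0,0]},{"hand":0,"dp":[0,0,-0.12],"turn":[0,0,0]},{"hand":0,"dp":[0,0,-0.15],"turn":[0,0,0]},{"hand":0,"dp":[0,0,-0.17],"turn":[0,0,0]},{"hand":0,"dp":[-0.01,0.01,-0.18],"turn":[0,0,0]},{"hand":0,"dp":[-0.02,0.04,-0.18],"turn":[0,0,0]},{"hand":0,"dp":[-0.02,0.07,-0.18],"turn":[0,0,0]},{"hand":0,"dp":[-0.02,0.09,-0.18],"turn":[0,0,0]}]'
python3 - <<'E'
from h import *
ims=[]
for n in("side","top"):
    im=optics.get_image(n)[:,:,::-1]; cv2.imwrite(f'pics/{n}10.png',im); ims.append(im)
    a=cv2.imread(f'pics/{n}0.png')
    d=cv2.absdiff(im,a).max(2); print(n,(d>40).sum())
cv2.imwrite('pics/both10.png',cv2.resize(np.vstack([np.hstack([ims[0],ims[1]]),np.hstack([cv2.imread('pics/side0.png'),cv2.imread('pics/top0.png')])]),(800,600),interpolation=cv2.INTER_AREA))
rows_info()
E
```

```text
time_s: 15.55
tcp_pos: [532.8, -58.0, 168.3]
ee_rot: [-0.004, 0.856, -0.516, 0.001]
ft_force: [0.7, 0.2, -1.0]
finger_gap: -0.2
time_s: 16.38
tcp_pos: [439.9, -83.8, 348.6]
ee_rot: [-0.003, 0.857, -0.516, 0.001]
ft_force: [-0.3, 0.1, -0.3]
finger_gap: 0.1
side 20953
top 14479
16.48 [439.4 -85.3 348.6] [-0.002  0.856 -0.518  0.001] [ 0.7 -0.2 -0.2] -0.007497107214279145
```

View pics/both10.png

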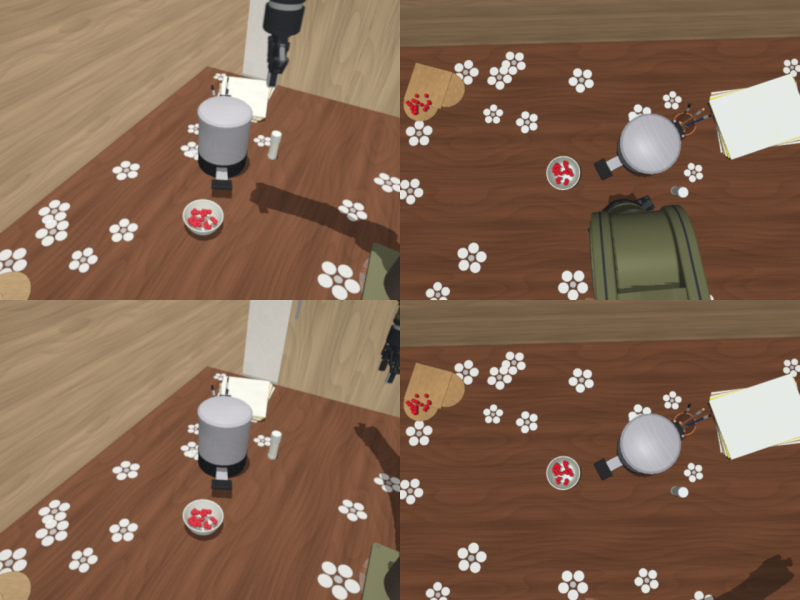

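The lid is shut and the pedal is up. The bin, bowl, glue stick and pot appear where they were at the start (top row now, bottom row before), and the arm is clear of everything. One last check compares the regions around them in numbers, then I hand in.

```bash
python3 - <<'E'
from h import *
for n,bs in(("side",dict(bin=(310,150,410,310),bowl=(285,315,365,385),glue=(425,200,455,260))),("top",dict(bin=(305,175,455,285),bowl=(230,245,292,308),glue=(430,295,466,318),pot=(440,160,498,218)))):
    a=cv2.imread(f'pics/{n}0.png',0);b=cv2.imread(f'pics/{n}10.png',0)
    for k,(x0,y0,x1,y1) in bs.items():
        s,r=cv2.phaseCorrelate(np.float32(a[y0:y1,x0:x1]),np.float32(b[y0:y1,x0:x1]),cv2.createHanningWindow((x1-x0,y1-y0),cv2.CV_32F)); print(n,k,np.round(s,2),round(r,2))
job.hand_in()
E
```

```text
side bin [0.04 0.1 ] 1.0
side bowl [-0.02  0.06] 0.91
side glue [0.09 0.  ] 0.86
top bin [-0.04 -0.01] 0.91
top bowl [-0.03  0.02] 0.95
top glue [ 0.06 -0.02] 0.97
top pot [ 0.02 -0.04] 0.93
the job is handed in; nothing more can be done
```

I pressed the bin's pedal to its stop with the shut fingertips and held the lid wide open for about 3.4 s. I then eased the pedal up at about 10–12 mm/s, moved the arm clear and handed the job in at about 16.5 s; no verdict was reported.

- **Open:** while holding, the force settled at about 13 N with no further travel, and the side picture showed the lid wide open. I did not measure the lid angle.
- **Close:** contact came off smoothly, and the final pictures show the lid shut and the pedal up. I did not measure the lid's closing speed.
- **Nothing shifted:** the bin, bowl, glue stick and pot moved by 0.1 pixel or less (about 0.2 mm) between the first and last pictures. The robot is touching nothing.

**Disagreement:** the reported TCP was about 30 mm lower than the fingertips really were, judging by the images and by where contact came. For that reason I used force and pictures to guide the press instead of the TCP height.

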